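# Slip a slide holder under the spring clip of a light stage

## Task

Load the blue slide holder into the light stage: press the red paddle of the spring clip down with one fingertip and keep it down while the other fingertip pushes the holder along its lane, under the raised jaw, until it rests fully home against the end stop. Only then let the clip spring back down onto the holder and move clear. The holder is only pushed, never lifted or tipped; leave everything else where it stands.

Things in the scene. Friction and masses are not known exactly. Their poses are not given: they have to be found in the camera images.
- stage: White low light stage fixed on the bench, 180 x 120 mm. Frame: z up, x along the lane (the way the holder is pushed), y to the left of it; origin on the bench under the lane's centre line. Deck top 25 mm above the bench, x -120 to 60, y -38 to 44 mm. From y = 44 to 85 mm it is only a ledge 14 mm high, under the paddle.
- lane (a point): Point of the lane's centre line at deck level, stage (0, 0, 25) mm. Rails 4 mm high guide the holder: 22 mm either side of the centre line from x = 8 to 50 mm, flaring outwards to about 37 mm at x = -31 mm. A pale round light window, 26 mm across, lies in the deck at x = 20 mm.
- stop (a point): Middle of the face of the end stop, a dark bar 56 mm wide and 12 mm high, at deck level: stage (50, 0, 25) mm.
- pivot (a point): Point of the clip's pivot line, a steel rod 7 mm thick along the stage's x at stage y = 36 mm, 39 mm above the bench, from x = -114 to 28 mm, on two dark posts up to 42 mm above the bench at x = -117 and 31 mm. It runs between lane and paddle, so the two fingertips straddle it.
- clip (a joint): Angle of the spring clip, a rocker (rad): 0 = at rest, jaw down, paddle up; grows as the paddle is pressed; hard limit 0.55. Above about 0.36 the jaw clears the 10 mm high holder; it reads about 0.31 when the jaw lies on the holder. It springs back by itself: pressing takes about 2 N to start and 6 N at the limit.
- jaw (a point): Lower tip of the clip's steel jaw (16 mm long, stage x = 8 to 24 mm), which reaches over the lane from the left to about y = 5 mm. At rest the tip is almost on the deck and bars the lane.
- paddle (a point): Centre of the top of the clip's red paddle, 104 mm long (stage x -112 to -8 mm), 28 mm wide. At the limit it is level, 26 mm above the bench, y 50 to 78 mm; at rest it slopes, centre about 46 and outer edge about 60 mm above the bench. A fingertip at y = 64 mm, 28 to 29 mm above the bench, holds the jaw clear and may slide along it; the other at that height pushes the holder.
- holder: Blue flat slide holder, 60 mm (x) x 40 mm (y) x 10 mm, about 60 g, with a clear window and a pink specimen. Origin: centre of its underside. It lies loose on the deck before the jaw, its x roughly along the stage's x; fully home its origin is at stage x = 20 mm, its rear face at x = -10 mm.
- spare_holder: Orange slide holder, same size as the blue, loose on the bench at the stage's right side (stage y about -0.1 m); origin at its underside's centre. Leave it.
- stain_bottle: Small amber bottle, 32 mm diameter, 62 mm high, loose at the stage's right side; origin at its underside. Leave it.
- petri_dish: Clear dish, 60 mm diameter, 14 mm high, loose at the stage's left side (stage y about 0.14 m). Leave it.
- beaker: Glass beaker, 70 mm diameter, 90 mm high, left part of the bench. Leave it.
- white_bottle: White bottle, 52 mm diameter, 110 mm high, right part of the bench. Leave it.
- sample_jar: Jar with red cap, 56 mm diameter, 70 mm high, right part of the bench. Leave it.
- brass_weight: Brass cylinder, 36 mm diameter, 40 mm high, left part of the bench. Leave it.
Things that resemble listed ones, but are neither listed nor needed, are in the scene too. What is shaped like the holder but green is not meant. Several things look just like the stage: the one meant starts farthest from the robot's base.

How it is judged:
On the way, in this order (a step that is already met when the one before it is completed fails the run):
1. a fingertip holds the clip open while the holder is still before the jaw (value of joint clip above 0.35 rad and contact force between the fingers and clip above 0.3 N and x of holder in the frame of stage below -0.02 m), for 0.1 s.
2. with the clip held open, a fingertip pushes the holder under the jaw (value of joint clip above 0.35 rad and contact force between the fingers and clip above 0.3 N and contact force between the fingers and holder above 0.05 N and x of holder in the frame of stage above -0.015 m).
3. the holder is home against the stop while the clip is still held open (value of joint clip above 0.35 rad and contact force between the fingers and clip above 0.3 N and x of holder in the frame of stage above 0.0165 m), for 0.1 s.
At the end, for the whole second after the job is handed in: The blue holder lies flat on the deck in its lane, within 3.5 mm of the end stop and square to it within 0.1 rad, at rest, with the released clip's jaw pressing on it (clip at 0.25 to 0.35 rad) (x of holder in the frame of stage between 0.0165 and 0.0225 m and z of holder in the frame of stage between 0.022 and 0.028 m and y of holder in the frame of stage between -0.004 and 0.004 m and angle between the x axis of holder and the x axis of stage, either way round below 0.1 rad and angle between holder's own z axis and vertical below 0.06 rad and value of joint clip between 0.25 and 0.35 rad and contact force between clip and holder above 0.5 N and linear speed of holder below 0.01 m/s); the robot touches nothing.
It fails at once if the slide holder is lifted or tipped (z of holder in the frame of stage above 0.033 m or angle between holder's own z axis and vertical above 0.3 rad).
It fails at once if something else on the bench is moved by more than 15 mm or tipped (distance of any of spare_holder, stain_bottle, petri_dish, beaker, white_bottle, sample_jar, brass_weight from where it was at the start of the episode above 0.015 m or angle between any of spare_holder, stain_bottle, petri_dish, beaker, white_bottle, sample_jar, brass_weight's own z axis and vertical above 0.3 rad).
It also fails if it takes over 45 s, if anything falls off the work surface, if the arm or the gripper's body presses on something with over 40 N, if the wrist force passes 120 N, or if a joint passes its speed limit or range.

## Robot

A 6-joint arm with a two-finger parallel gripper is mounted at the origin on the work surface. World frame = base frame: x ahead of the robot, y to its left, z up, the work surface at z = 0. Lengths are in m, angles in rad, forces in N, time in s.
With the tool pointing down it reaches from about 0.375 to 0.9 m from the base axis. Payload 3.1 kg.
Tool frame: the origin (TCP) lies on the centre line of the jaws, within the pads' length; the fingertips stand robot.tip_reach ahead of it and the grasp point (between the pads) lies 8 mm behind it (robot.tip_reach is the distance from the TCP to the fingertips, in m); z points along the fingers, y is the line along which they close (so a half turn about z gives the same grasp; the last joint's range is limited). The gripper opens to 87 mm and grips with 3 to 60 N. Pads are 19 mm wide; open, the fingers measure 117 mm over their backs; the gripper's body (75 mm by 190 mm) begins 51 mm behind the grasp point.
Start: joints at [-1.282, 0.527, 1.433, -0, 1.181, -0.178], TCP at [0.281, -0.558, 0.234] pointing down, gripper open.
Joint ranges: [-3.08, 3.08], [-0.75, 2.2], [0.22, 2.44], [-1.43, 4.57], [0, 2.65], [-2.85, 2.85]. Speed limits (rad/s): [2.79, 2.79, 3.14, 3.14, 3.14, 3.14].

## Interface

Orientations are given as a unit quaternion [x, y, z, w].
In Python, from rig import robot gives the robot as it stands.
- The arm moves only by the tool jog_arm, never from a script. Its argument "motion" is one flat list of numbers, 7 for each row, row after row: the shift along the tool's x, y, z scaled (see below), then the turn, a rotation vector about the tool's x, y, z scaled (see below), then the gripper's target within -1 to 1 (shut at 1, half-way at 0, fully open at -1). In form: [x, y, z, rx, ry, rz, hand, x, y, z, rx, ry, rz, hand, ...]. A call has 1 to 12 rows; each row shifts and turns the commanded pose from where the row before left it, along the tool's axes as they then stand; what a row does not reach is not made up. The controller multiplies each number of a shift by 4 cm and each number of a turn by 4 degrees. A row lasts 1/8 s, in which the tool goes at most 62.5 mm and 10.7 degrees, less where a joint would pass 70% of its speed; a pose out of reach is approached as far as the arm can. A call with a number of a shift or a turn outside -1 to 1 is refused whole. A call with a gripper value outside its range is refused whole. The fingers move at their own pace and stop on an object; "grip_force" is the grip in N (left out, the last holds). Time passes only in rows, so rows that do not move let the fingers close. It gives the time, the measured TCP pose, the force, the opening and the grip force at its end, in the units of the state.
- robot.get_obs(): the state, without advancing time (a new reading comes with each control period).
- robot.camera(name): name is "scene" or "top" or "wrist"; returns the picture (420x560x3 uint8, blue, green, red); there is no depth.
- robot.calibration(name): a dict with "fx", "fy", "cx", "cy" (pixels), "dist_coeffs" ([k1, k2, p1, p2, k3] as OpenCV has them; the pictures are not rectified), "R" (3x3) and "t" (3): a world point X has camera coordinates R X + t; the wrist camera has in their place "T_tool_cam" (4x4, takes a point from camera to tool coordinates, whose origin is the TCP and whose axes are the flange's). Camera axes: x right, y down, z forward; pixel columns grow to the right and rows downward; lengths in m; the calibration is good to about 2 mm. A picture is of the moment at which its call begins: read the wrist's pose just before it. calibration takes no time and is no camera call.
- robot.hand_in(): hands the job in; it is judged then, once.
The state is a dict: "time": time; "q": joint angles; "joint_velocities": joint speeds; "joint_torque": joint torques, N m; "position": TCP position; "tool_rot": TCP orientation; "ft_force": force on the tool from outside, world axes, zero at the start; "moment": the same for the moment, N m; "grip_width": finger opening in m; "grip_force": force on a finger pad.
Only numpy, scipy, OpenCV 4.12 (cv2) and the standard library are available. Lean on these libraries where they do the work, as an engineer would, in place of code of your own. Each camera call takes 0.05 s, during which the arm holds its last target. There are 200 camera calls.

## Working session

There is one attempt and no reset: what is moved stays moved. The work goes in short steps, Python scripts to look and compute and a tool call to move; the robot and the scene stay as the last step left them, time stands still between calls to the robot, and variables do not carry over. Pictures are saved under pics/ and viewed, at most 10 in all, crops included, and the job is handed in when it is done.

Besides the shell and the picture viewer there is one more tool, called after ">>>" by a JSON object that holds its "method" and its "body". jog_arm: Moves the arm, as the interface text tells. Shifts and turns lie within -1 to 1; 1 stands for 4 cm of shift or 4 degrees of turn. Its arguments: {"type":"object","properties":{"motion":{"type":"array","items":{"type":"number"}},"grip_force":{"type":"number"}},"required":["motion"]}

```bash
ls; mkdir -p pics
python3 - <<'E'
from rig import robot
import cv2,numpy as np
o=robot.get_obs(); print({k:np.round(v,3).tolist() for k,v in o.items()}); print(robot.tip_reach)
for n in("scene","top"):
    cv2.imwrite(f"pics/{n}0.png",robot.camera(n)); 
    c=robot.calibration(n);print(n,{k:np.round(v,3).tolist() for k,v in c.items()})
print(robot.calibration("wrist"))
a=cv2.imread("pics/scene0.png")
E
```

```text
pics
{'time': 0.0, 'q': [-1.283, 0.528, 1.434, -0.0, 1.181, -0.178], 'joint_velocities': [0.0, 0.0, -0.0, -0.0, 0.0, -0.0], 'joint_torque': [0.001, -44.003, -17.659, 0.063, 0.058, -0.0], 'position': [0.281, -0.557, 0.233], 'tool_rot': [0.973, 0.231, -0.0, -0.001], 'ft_force': [0.228, -0.141, 0.145], 'moment': [0.001, 0.025, 0.028], 'grip_force': 0.0, 'grip_width': 0.087}
0.011
scene {'fx': 388.808, 'fy': 388.808, 'cx': 286.948, 'cy': 212.726, 'dist_coeffs': [-0.085, 0.0, 0.0, 0.0, 0.0], 'R': [[0.173, 0.985, 0.002], [0.585, -0.101, -0.805], [-0.793, 0.14, -0.593]], 't': [-0.08, -0.252, 1.588]}
top {'fx': 379.743, 'fy': 379.743, 'cx': 277.4, 'cy': 206.93, 'dist_coeffs': [-0.039, 0.0, 0.0, 0.0, 0.0], 'R': [[-0.028, -0.999, -0.035], [-0.996, 0.031, -0.082], [0.083, 0.032, -0.996]], 't': [0.037, 0.559, 1.056]}
{'fx': 329.8671651081683, 'fy': 329.8671651081683, 'cx': 280.42106555295754, 'cy': 210.5222187098389, 'dist_coeffs': array([-0.08041616,  0.        ,  0.        ,  0.        ,  0.        ]), 'T_tool_cam': array([[-8.99708728e-04, -9.63076557e-01, -2.69226180e-01,
         7.33021607e-02],
       [ 9.99999554e-01, -9.43880427e-04,  3.46206501e-05,
        -7.10351351e-06],
       [-2.87459658e-04, -2.69226029e-01,  9.63076977e-01,
        -1.51351629e-01],
       [ 0.00000000e+00,  0.00000000e+00,  0.00000000e+00,
         1.00000000e+00]])}
```

View pics/top0.png

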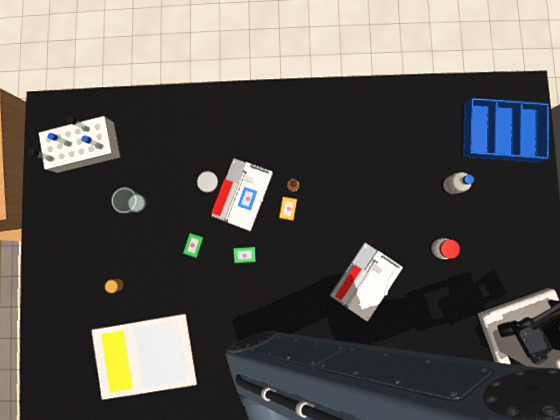

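View pics/scene0.png

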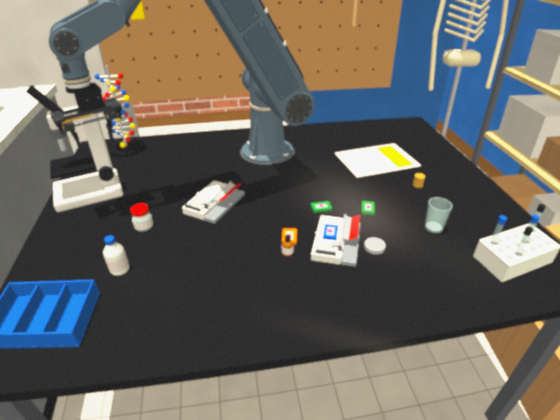

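The top view shows the target stage at about (242,193) with the red paddle at its left (225,198) and the blue holder at (248,199). The second stage, at (366,280), is nearer the base. The scene view agrees: the target is at (337,240) with the paddle on the right.

```bash
cat > h.py <<'E'
from rig import robot
import cv2,numpy as np
from scipy.spatial.transform import Rotation as Ro
def cam(n,obs=None):
    c=robot.calibration(n); K=np.array([[c["fx"],0,c["cx"]],[0,c["fy"],c["cy"]],[0,0,1]]); d=np.array(c["dist_coeffs"])
    if n!="wrist": return K,d,np.array(c["R"]).T,-np.array(c["R"]).T@np.array(c["t"])
    T=np.array(c["T_tool_cam"]); R=Ro.from_quat(obs["tool_rot"]).as_matrix()
    return K,d,R@T[:3,:3],R@T[:3,3]+np.array(obs["position"])
def rays(C,px):
    u=cv2.undistortPoints(np.array(px,float).reshape(-1,1,2),C[0],C[1])[:,0]
    return np.c_[u,np.ones(len(u))]@C[2].T
def plane(C,px,z):
    r=rays(C,px); return C[3]+r*((z-C[3][2])/r[:,2])[:,None]
def tri(C1,p1,C2,p2):
    a,b=rays(C1,[p1])[0],rays(C2,[p2])[0]
    s=np.linalg.lstsq(np.c_[a,-b],C2[3]-C1[3],rcond=None)[0]
    A,B=C1[3]+s[0]*a,C2[3]+s[1]*b
    return (A+B)/2,np.linalg.norm(A-B)
def proj(C,X):
    R=C[2].T; return cv2.projectPoints(np.array(X,float).reshape(-1,3),cv2.Rodrigues(R)[0],-R@C[3],C[0],C[1])[0][:,0]
def blobs(img,col,amin=30):
    h=cv2.cvtColor(img,cv2.COLOR_BGR2HSV)
    m={"red":cv2.inRange(h,(0,150,90),(6,255,255))|cv2.inRange(h,(174,150,90),(180,255,255)),
       "blue":cv2.inRange(h,(100,130,80),(125,255,255))}[col]
    cs=[c for c in cv2.findContours(m,cv2.RETR_EXTERNAL,cv2.CHAIN_APPROX_NONE)[0] if cv2.contourArea(c)>amin]
    return sorted(cs,key=cv2.contourArea,reverse=True)
E
python3 - <<'E'
from h import *
P={}
for n in("top","scene"):
    im=cv2.imread(f"pics/{n}0.png");C=cam(n)
    for col in("red","blue"):
        for c in blobs(im,col):
            r=cv2.minAreaRect(c);print(n,col,np.round(r[0]),np.round(r[1]),round(r[2]),cv2.contourArea(c), plane(C,[r[0]],.035).round(3))
            if np.hypot(*(np.array(r[0])-((242,195) if n=="top" else (340,235))))<30:
                P[n,col]=r[0]
                if n=="top":
                    B=plane(C,cv2.boxPoints(r),.035 if col=="blue" else .046); print(B.round(3).tolist())
for col in("red","blue"): print(col,tri(cam("top"),P["top",col],cam("scene"),P["scene",col]))
E
```

```text
top red [221. 197.] [10. 37.] 21 317.5 [[0.592 0.179 0.035]]
[[0.548, 0.209, 0.046], [0.644, 0.17, 0.046], [0.633, 0.144, 0.046], [0.537, 0.183, 0.046]]
top red [450. 248.] [19. 19.] 90 278.0 [[ 0.429 -0.453  0.035]]
top red [348. 282.] [ 8. 37.] 33 243.5 [[ 0.345 -0.168  0.035]]
top blue [506. 129.] [87. 60.] 4 4590.5 [[ 0.761 -0.637  0.035]]
top blue [247. 198.] [13. 20.] 19 237.0 [[0.587 0.106 0.035]]
[[0.567, 0.134, 0.035], [0.621, 0.114, 0.035], [0.607, 0.079, 0.035], [0.554, 0.099, 0.035]]
top blue [468. 178.] [9. 9.] 90 66.0 [[ 0.623 -0.519  0.035]]
scene red [139. 208.] [13. 18.] 90 191.0 [[ 0.378 -0.456  0.035]]
scene red [354. 227.] [ 7. 25.] 8 143.0 [[0.581 0.179 0.035]]
scene red [230. 192.] [ 3. 26.] 45 42.5 [[ 0.332 -0.167  0.035]]
scene blue [387.  62.] [160. 128.] 2 7927.0 [[-1.095  0.958  0.035]]
scene blue [ 49. 314.] [ 68. 100.] 89 5992.0 [[ 0.774 -0.615  0.035]]
scene blue [479.  69.] [ 35. 153.] 16 3194.5 [[-0.877  1.518  0.035]]
scene blue [536.  36.] [40. 70.] 16 1564.0 [[-1.885  2.796  0.035]]
scene blue [510. 108.] [40. 56.] 27 700.0 [[-0.214  1.277  0.035]]
scene blue [499. 159.] [45. 16.] 39 592.0 [[0.269 0.875 0.035]]
scene blue [108. 239.] [10. 11.] 90 83.0 [[ 0.517 -0.524  0.035]]
scene blue [538. 182.] [32.  3.] 38 78.0 [[0.45  0.917 0.035]]
scene blue [502. 219.] [ 9. 10.] 27 71.5 [[0.622 0.643 0.035]]
scene blue [535. 219.] [8. 8.] 27 51.5 [[0.639 0.752 0.035]]
scene blue [330. 232.] [13. 12.] 90 38.5 [[0.589 0.103 0.035]]
red (array([0.59052184, 0.17617947, 0.04264554]), np.float64(0.0019270828220948014))
blue (array([0.58706087, 0.10535283, 0.03320159]), np.float64(0.0024310046740649025))
```

>>> {"method": "jog_arm", "body": {"motion": [1, -0.92, 0, 0, 0, 0, -0.13, 1, -0.92, 0, 0, 0, 0, -0.13, 1, -0.92, 0, 0, 0, 0, -0.13, 1, -0.92, 0, 0, 0, 0, -0.13, 1, -0.92, 0, 0, 0, 0, -0.13, 1, -0.92, 0, 0, 0, 0, -0.13, 1, -0.92, 0, 0, 0, 0, -0.13, 1, -0.92, 0, 0, 0, 0, -0.13, 1, -0.92, 0, 0, 0, 0, -0.13, 1, -0.92, 0, 0, 0, 0, -0.13, 1, -0.92, 0, 0, 0, 0, -0.13, 1, -0.92, 0, 0, 0, 0, -0.13]}}

```text
time: 1.6
position: [0.5114, 0.054, 0.2334]
tool_rot: [0.973, 0.231, -0.0, 0.0]
ft_force: [0.4, -0.1, 0.4]
grip_width: 0.0494
grip_force: 0.0
```

>>> {"method": "jog_arm", "body": {"motion": [1, -0.92, 0.4, 0, 0, 0, -0.13, 1, -0.92, 0.4, 0, 0, 0, -0.13, 0, 0, 0, 0, 0, 1, -0.13, 0, 0, 0, 0, 0, 1, -0.13, 0, 0, 0, 0, 0, 1, -0.13, 0, 0, 0, 0, 0, 1, -0.13, 0, 0, 0, 0, 0, 1, -0.13, 0, 0, 0, 0, 0, 1, -0.13, 0, 0, 0, 0, 0, 1, -0.13, 0, 0, 0, 0, 0, 1, -0.13, 0, 0, 0, 0, 0, 1, -0.13, 0, 0, 0, 0, 0, 1, -0.13]}}

```text
time: 3.1
position: [0.5491, 0.154, 0.2011]
tool_rot: [0.993, -0.117, -0.001, 0.0]
ft_force: [0.1, -0.0, -0.5]
grip_width: 0.0493
grip_force: 0.0
```

>>> {"method": "jog_arm", "body": {"motion": [0, 0, 0, 0, 0, 1, -0.13, 0, 0, 0, 0, 0, 1, -0.13, 0, 0, 0, 0, 0, 0, -0.13]}}

```text
time: 3.48
position: [0.5492, 0.154, 0.2012]
tool_rot: [0.983, -0.184, -0.0, 0.0]
ft_force: [0.6, 0.8, 0.1]
grip_width: 0.0494
grip_force: 0.0
```

Run:
```python
from h import *
import json
o=robot.get_obs();o={k:np.array(v).tolist() for k,v in o.items()}; json.dump(o,open("w1.json","w"))
cv2.imwrite("pics/w1.png",robot.camera("wrist")); print(np.round(o["position"],4),np.round(o["q"],2),Ro.from_quat(o["tool_rot"]).as_matrix().round(3),o["grip_width"],np.round(o["ft_force"],2))
```

```text
[0.5492 0.154  0.2012] [0.08 0.49 1.6  0.   1.04 2.02] [[ 0.932 -0.362 -0.001]
 [-0.362 -0.932 -0.   ]
 [-0.001  0.    -1.   ]] 0.049415308229733695 [0.61 0.84 0.14]
```

View pics/w1.png

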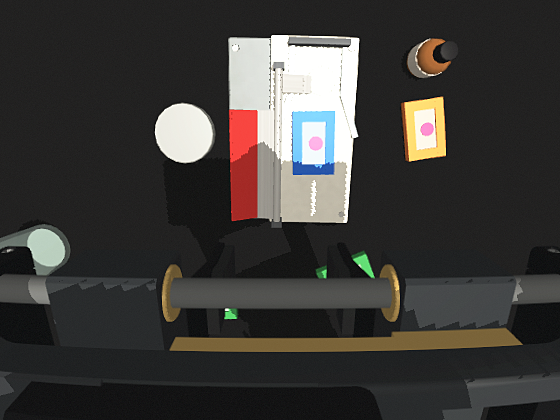

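The wrist view shows the stage upright: stop bar at (318,42), jaw at (295,84), rod along column 278, paddle at (243,165) and holder at (314,143). The fingertips are at about (225,247) and (340,247).

```bash
cat > m.py <<'E'
from h import *
import json,sys
def stage_meas(tag):
    o=json.load(open(tag+".json"));im=cv2.imread(f"pics/{tag}.png");C=cam("wrist",o);return o,im,C
def white(im):
    h=cv2.cvtColor(im,cv2.COLOR_BGR2HSV);return cv2.inRange(h,(0,0,205),(180,40,255))
def rect(c): return cv2.boxPoints(cv2.minAreaRect(c))
E
python3 - <<'E'
from m import *
o,im,C=stage_meas("w1")
b=[c for c in blobs(im,"blue",300)][0]; rb=rect(b); print("blue px",rb.round(1).tolist())
B=plane(C,rb,.035); print(B.round(4).tolist(), B.mean(0).round(4)); 
for i in range(4):
    d=B[(i+1)%4]-B[i];print("edge",np.linalg.norm(d).round(4),np.degrees(np.arctan2(d[1],d[0])).round(2))
r=[c for c in blobs(im,"red",300)][0]; rr=rect(r); print("red px",rr.round(1).tolist()); R=plane(C,rr,.046);print(R.round(4).tolist())
# deck edges: gradients along scan lines; right edge (y=-38): per row last bright col; front edge per column
g=cv2.GaussianBlur(cv2.cvtColor(im,cv2.COLOR_BGR2GRAY),(3,3),0).astype(int)
def sub(a,i): return i
right=[]
for y in range(45,215,5):
    row=g[y,300:400]; w=np.where(row>110)[0]; right.append((y,300+w.max()))
print("right",right)
front=[(x,20+np.where(g[20:60,x]>110)[0].min()) for x in range(274,360,5)];print("front",front)
rear=[(x,190+np.where(g[190:235,x]>80)[0].max()) for x in range(285,350,5)];print("rear",rear)
print("stop", [(x,[int(v) for v in g[34:52,x]]) for x in (300,320,340)])
E
```

```text
blue px [[292.6000061035156, 174.0], [293.8999938964844, 110.19999694824219], [334.20001220703125, 111.0], [333.0, 174.8000030517578]]
[[0.5647, 0.135, 0.035], [0.6202, 0.1127, 0.035], [0.6061, 0.0779, 0.035], [0.5498, 0.0986, 0.035]] [0.5852 0.106  0.035 ]
edge 0.0598 -21.87
edge 0.0376 -112.06
edge 0.06 159.79
edge 0.0393 67.71
red px [[229.0, 110.0], [256.0, 110.0], [256.0, 220.0], [229.0, 220.0]]
[[0.6415, 0.1672, 0.046], [0.6326, 0.1447, 0.046], [0.5372, 0.1838, 0.046], [0.5468, 0.2084, 0.046]]
right [(45, np.int64(358)), (50, np.int64(358)), (55, np.int64(358)), (60, np.int64(358)), (65, np.int64(357)), (70, np.int64(357)), (75, np.int64(357)), (80, np.int64(356)), (85, np.int64(356)), (90, np.int64(356)), (95, np.int64(355)), (100, np.int64(355)), (105, np.int64(354)), (110, np.int64(354)), (115, np.int64(354)), (120, np.int64(354)), (125, np.int64(355)), (130, np.int64(356)), (135, np.int64(357)), (140, np.int64(353)), (145, np.int64(352)), (150, np.int64(352)), (155, np.int64(352)), (160, np.int64(351)), (165, np.int64(351)), (170, np.int64(350)), (175, np.int64(350)), (180,
[... 417 characters left out ...]
int64(36)), (339, np.int64(36)), (344, np.int64(37)), (349, np.int64(37)), (354, np.int64(37)), (359, np.int64(39))]
rear [(285, np.int64(221)), (290, np.int64(221)), (295, np.int64(221)), (300, np.int64(221)), (305, np.int64(221)), (310, np.int64(222)), (315, np.int64(222)), (320, np.int64(222)), (325, np.int64(222)), (330, np.int64(222)), (335, np.int64(222)), (340, np.int64(222)), (345, np.int64(222))]
stop [(300, [45, 127, 198, 180, 143, 139, 145, 152, 145, 102, 49, 59, 145, 227, 254, 255, 255, 255]), (320, [23, 76, 191, 216, 155, 135, 143, 148, 151, 127, 71, 50, 117, 214, 255, 255, 255, 255]), (340, [28, 43, 117, 192, 186, 149, 140, 145, 152, 147, 107, 56, 45, 102, 194, 247, 254, 254])]
```

Run:
```python
import cv2
im=cv2.imread("pics/w1.png")[25:235,215:375]; cv2.imwrite("pics/w1c.png",cv2.resize(im,None,fx=2.85,fy=2.85,interpolation=cv2.INTER_CUBIC))
```

```text
(no output)
```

View pics/w1c.png

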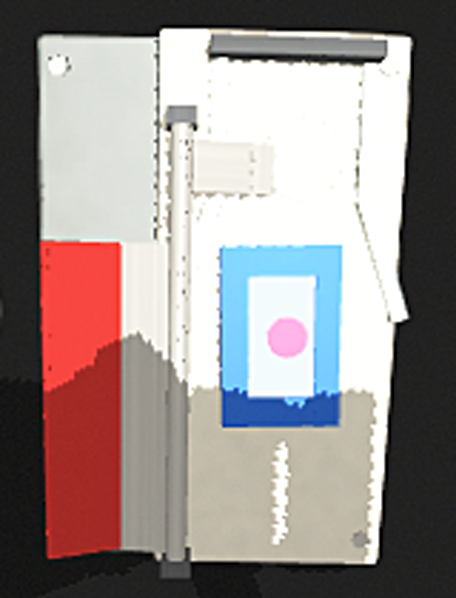

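The crop shows the jaw (tip at about full-image (310,84)), the rod between its posts, the stop bar and the white rails. The holder lies almost straight in front of the jaw, slightly right of the rod.

Run:
```python
from m import *
o,im,C=stage_meas("w1")
pr=[(358,47),(357.6,65),(355.8,90),(352.5,147),(350.3,175),(348.7,197),(347.5,210)]
pf=[(279,35),(300,35.3),(320,35.7),(340,36.3),(352,36.8)]
pb=[(290,221.5),(310,221.8),(330,222.3),(343,222.5)]
ps=[(300,45.8),(320,46),(340,46.7)]   # base of stop face
R,F,Bk,S=[plane(C,p,.025) for p in (pr,pf,pb,ps)]
def fit(P):
    v=cv2.fitLine(P[:,:2].astype(np.float32),cv2.DIST_L2,0,.001,.001).ravel();return v
vr=fit(R);a=np.arctan2(vr[1],vr[0]); a=(a+np.pi/2)%np.pi-np.pi/2
print("yaw right edge",np.degrees(a),"front normal",np.degrees(np.arctan2(*fit(F)[1::-1]))%180-90,"rear",np.degrees(np.arctan2(*fit(Bk)[1::-1]))%180-90,"stop",np.degrees(np.arctan2(*fit(S)[1::-1]))%180-90)
ex=np.array([np.cos(a),np.sin(a)]);ey=np.array([-ex[1],ex[0]])
print("x front/rear/stop",(F[:,:2]@ex).mean(),(Bk[:,:2]@ex).mean(),(S[:,:2]@ex).mean(),"y right",(R[:,:2]@ey).mean())
x0s=[(F[:,:2]@ex).mean()-.06,(Bk[:,:2]@ex).mean()+.12,(S[:,:2]@ex).mean()-.05]; y0=(R[:,:2]@ey).mean()+.038
x0=np.mean(x0s);print("x0",x0s,"y0",y0,"origin",x0*ex+y0*ey)
O=x0*ex+y0*ey
st=lambda P:np.c_[(np.atleast_2d(P)[:,:2]-O)@ex,(np.atleast_2d(P)[:,:2]-O)@ey].round(4).tolist()
B=plane(C,rect(blobs(im,"blue",300)[0]),.035);print("holder",st(B),st(B.mean(0)))
print("paddle inner/rod", st(plane(C,[(278.5,70),(278.5,140),(278,215)],.0425)),"rod y should be 36 at z.0425")
print("jaw tip px",st(plane(C,[(295+16,75),(311,93)],.028)))
print("TCP",st(np.array(o["position"])))
json.dump(dict(a=float(a),O=O.tolist()),open("stage.json","w"))
```

```text
yaw right edge -22.190422 front normal -22.042755 rear -22.466393 stop -21.919548
x front/rear/stop 0.5991932748710672 0.42028172000694836 0.5901594688589872 y right 0.27984340219505277
x0 [np.float64(0.5391932748710673), np.float64(0.5402817200069483), np.float64(0.5401594688589871)] y0 0.31784340219505275 origin [0.61993641 0.09039747]
holder [[-0.068, 0.0204], [-0.0082, 0.0207], [-0.0081, -0.0168], [-0.068, -0.0189]] [[-0.0381, 0.0014]]
paddle inner/rod [[0.026, 0.0355], [-0.0352, 0.0345], [-0.1075, 0.034]] rod y should be 36 at z.0425
jaw tip px [[0.0242, 0.0053], [0.008, 0.0048]]
TCP [[-0.0895, 0.0322]]
```

>>> {"method": "jog_arm", "body": {"motion": [0, 0, 0.7, 0, 0, 0.22, -0.13, 0, 0, 0.7, 0, 0, 0, -0.13, 0, 0, 0.6, 0, 0, 0, -0.13, 0, 0, 0, 0, 0, 0, -0.13]}}

```text
time: 4.03
position: [0.5479, 0.1538, 0.1198]
tool_rot: [0.981, -0.192, -0.002, 0.001]
ft_force: [0.1, -0.5, 0.6]
grip_width: 0.049
grip_force: 0.0
```

Run:
```python
from h import *
import json
o=robot.get_obs();o={k:np.array(v).tolist() for k,v in o.items()}; json.dump(o,open("w2.json","w"))
im=robot.camera("wrist");cv2.imwrite("pics/w2.png",im)
from m import *
S=json.load(open("stage.json"));a=S["a"];O=np.array(S["O"]);ex=np.array([np.cos(a),np.sin(a)]);ey=np.array([-ex[1],ex[0]])
st=lambda P:[round(float(v),4) for v in ((P[:2]-O)@ex,(P[:2]-O)@ey,P[2])]
o1,i1,C1=stage_meas("w1");C2=cam("wrist",o)
def corners(im):
    r=rect(blobs(im,"blue",300)[0]);r=r[np.argsort(r[:,1])];f=r[:2][np.argsort(r[:2,0])];b=r[2:][np.argsort(r[2:,0])];return list(f)+list(b)
for p,q in zip(corners(i1),corners(im)): X,e=tri(C1,p,C2,q);print("holder corner",st(X),round(e,4))
print("TCP",st(np.array(o["position"])),np.degrees(np.arctan2(*Ro.from_quat(o["tool_rot"]).as_matrix()[1::-1,0])),np.degrees(a),np.round(o["ft_force"],2))
```

```text
holder corner [-0.0065, 0.0189, -0.038] 0.0019
holder corner [-0.0083, -0.0147, 0.0483] 0.0001
holder corner [-0.0671, 0.0208, 0.0401] 0.0003
holder corner [-0.0633, -0.0159, 0.0582] 0.0024
TCP [-0.0906, 0.0315, 0.1198] -22.093823853160806 -22.190424009536006 [ 0.08 -0.51  0.59]
```

View pics/w2.png

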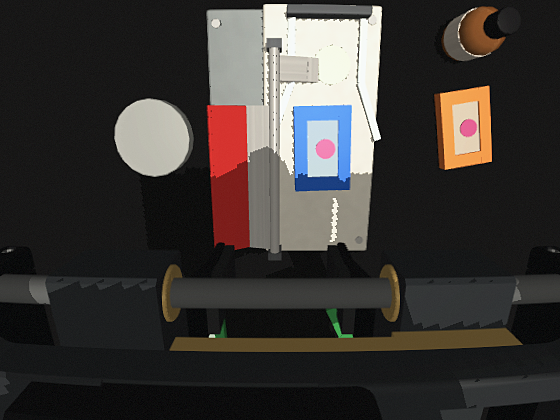

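The closer view shows the left finger over the paddle line (column about 222), the right finger behind the holder (column about 338), and the rod (272) between them. The descent is clear.

>>> {"method": "jog_arm", "body": {"motion": [0, 0, 0.5, 0, 0, 0, -0.13, 0, 0, 0.5, 0, 0, 0, -0.13, 0, 0, 0.35, 0, 0, 0, -0.13, 0, 0, 0.15, 0, 0, 0, -0.13, 0, 0, 0.1, 0, 0, 0, -0.13, 0, 0, 0.1, 0, 0, 0, -0.13, 0, 0, 0.1, 0, 0, 0, -0.13, 0, 0, 0.1, 0, 0, 0, -0.13, 0, 0, 0, 0, 0, 0, -0.13, 0, 0, 0, 0, 0, 0, -0.13]}}

```text
time: 5.32
position: [0.5499, 0.1539, 0.0459]
tool_rot: [0.981, -0.192, 0.0, -0.0]
ft_force: [1.1, -0.8, 3.5]
grip_width: 0.0495
grip_force: 1.7
```

Run:
```python
from h import *
import json
o=robot.get_obs();o={k:np.array(v).tolist() for k,v in o.items()}; json.dump(o,open("w3.json","w"))
im=robot.camera("wrist");cv2.imwrite("pics/w3.png",im)
S=json.load(open("stage.json"));a=S["a"];O=np.array(S["O"]);ex=np.array([np.cos(a),np.sin(a)]);ey=np.array([-ex[1],ex[0]])
p=np.array(o["position"]);print("TCP",(p[:2]-O)@ex,(p[:2]-O)@ey,p[2],np.round(o["ft_force"],2),np.round(o["moment"],2))
```

```text
TCP -0.08884234579772499 0.03237612401018787 0.04586080504879852 [ 1.13 -0.78  3.48] [ 0.01 -0.04  0.04]
```

View pics/w3.png

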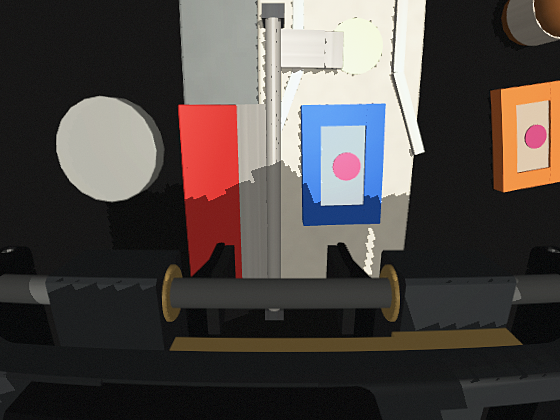

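The jaw has begun to lift, the left finger is on the paddle (222,250), and the right finger (column 342) is centred behind the holder (342,165).

>>> {"method": "jog_arm", "body": {"motion": [0, 0, 0.08, 0, 0, 0, -0.13, 0, 0, 0, 0, 0, 0, -0.13, 0, 0, 0, 0, 0, 0, -0.13]}}

```text
time: 5.75
position: [0.5497, 0.1535, 0.0425]
tool_rot: [0.981, -0.192, 0.0, 0.0]
ft_force: [0.4, -3.4, 4.9]
grip_width: 0.0493
grip_force: 2.9
```

>>> {"method": "jog_arm", "body": {"motion": [0, 0, 0.05, 0, 0, 0, -0.13, 0, 0, 0, 0, 0, 0, -0.13, 0, 0, 0, 0, 0, 0, -0.13]}}

```text
time: 6.12
position: [0.5496, 0.1531, 0.0406]
tool_rot: [0.981, -0.192, 0.0, 0.001]
ft_force: [0.3, -5.0, 7.1]
grip_width: 0.0494
grip_force: 3.6
```

Run:
```python
from h import *
import json
F=[];P=[]
for i in range(5):
    o=robot.get_obs();F.append(o["ft_force"]);P.append(o["position"]);im=robot.camera("wrist")
cv2.imwrite("pics/w4.png",im)
print(np.round(F,2).tolist(),np.round(P,4).tolist())
o={k:np.array(v).tolist() for k,v in o.items()};o["position"]=np.mean(P,0).tolist();json.dump(o,open("w4.json","w"))
S=json.load(open("stage.json"));a=S["a"];O=np.array(S["O"]);ex=np.array([np.cos(a),np.sin(a)]);ey=np.array([-ex[1],ex[0]])
p=np.mean(P,0);print("TCP",(p[:2]-O)@ex,(p[:2]-O)@ey,p[2])
C=cam("wrist",o);f=blobs(im,"blue",300)[0];B=plane(C,cv2.boxPoints(cv2.minAreaRect(f)),.035)[:,:2]-O;print("holder",np.c_[B@ex,B@ey].round(4).tolist())
cv2.imwrite("pics/w4c.png",cv2.resize(im[0:130,160:420],None,fx=2.5,fy=2.5))
```

```text
[[0.32, -4.97, 7.14], [-0.58, -4.54, 6.62], [-1.62, -5.4, 6.27], [-0.19, -5.32, 6.86], [-1.1, -4.91, 6.72]] [[0.5496, 0.1531, 0.0406], [0.5496, 0.1531, 0.0406], [0.5496, 0.153, 0.0407], [0.5496, 0.1531, 0.0406], [0.5495, 0.1531, 0.0407]]
TCP -0.08884080345209536 0.03143643766278416 0.0406467429836768
holder [[-0.0082, 0.0222], [-0.0078, -0.0175], [-0.0684, -0.0223], [-0.0683, 0.0213]]
```

View pics/w4.png

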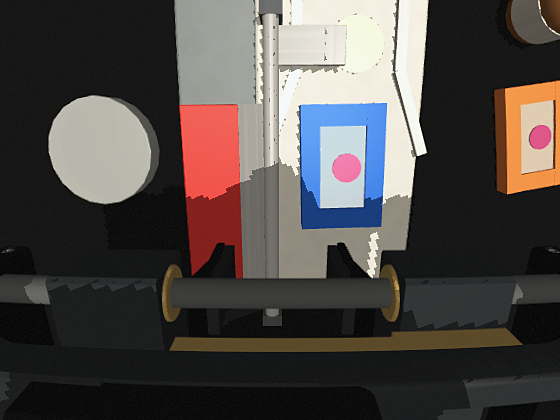

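The jaw is raised (312,46) and the rod is between the fingers. The vertical force of about 6.7 N matches a nearly fully pressed clip. The holder's rear edge is still about 10 mm ahead of the right finger, so I start pushing.

>>> {"method": "jog_arm", "body": {"motion": [0.1, 0, 0, 0, 0, 0, -0.13, 0.1, 0, 0, 0, 0, 0, -0.13, 0.1, 0, 0, 0, 0, 0, -0.13, 0.1, 0, 0, 0, 0, 0, -0.13, 0.1, 0, 0, 0, 0, 0, -0.13, 0.1, 0, 0, 0, 0, 0, -0.13, 0.1, 0, 0, 0, 0, 0, -0.13, 0.1, 0, 0, 0, 0, 0, -0.13, 0, 0, 0, 0, 0, 0, -0.13]}}

```text
time: 7.5
position: [0.5761, 0.1425, 0.0398]
tool_rot: [0.981, -0.192, -0.003, 0.0]
ft_force: [-5.0, 0.9, 5.5]
grip_width: 0.049
grip_force: 2.9
```

```bash
cat > chk.py <<'E'
from m import *
t=sys.argv[1]
o=robot.get_obs();im=robot.camera("wrist");o2=robot.get_obs();cv2.imwrite(f"pics/{t}.png",im)
S=json.load(open("stage.json"));a=S["a"];O=np.array(S["O"]);ex=np.array([np.cos(a),np.sin(a)]);ey=np.array([-ex[1],ex[0]])
p=np.array(o["position"]);f=np.mean([o["ft_force"],o2["ft_force"]],0)
print("t",o2["time"],"TCP",((p[:2]-O)@ex).round(4),((p[:2]-O)@ey).round(4),p[2].round(4),"F stage",(f[:2]@ex).round(2),(f[:2]@ey).round(2),f[2].round(2),"yaw",np.degrees(np.arctan2(*Ro.from_quat(o["tool_rot"]).as_matrix()[1::-1,0])))
C=cam("wrist",o);f=max([c for c in blobs(im,"blue",300)],key=cv2.contourArea);B=plane(C,cv2.boxPoints(cv2.minAreaRect(f)),.035)[:,:2]-O;print("holder",np.c_[B@ex,B@ey].round(4).tolist())
E
python3 chk.py w5
```

```text
t 7.55 TCP -0.0603 0.0317 0.0398 F stage -4.03 -0.81 5.94 yaw -22.121481319690485
holder [[0.0105, 0.022], [0.0108, -0.018], [-0.0498, -0.0232], [-0.0497, 0.021]]
```

View pics/w5.png

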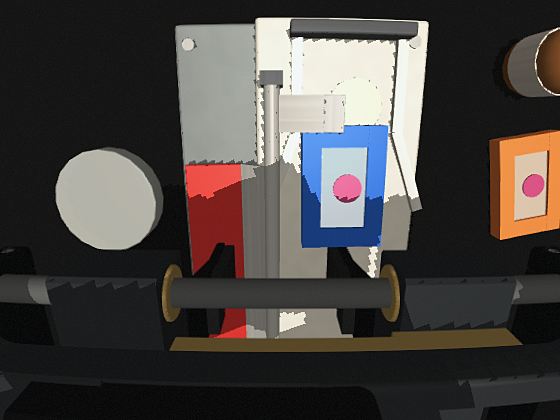

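The holder is straight in the lane, its front edge (row 127) just entering under the raised jaw (312,113). The paddle is still pressed. I continue.

>>> {"method": "jog_arm", "body": {"motion": [0.1, 0, 0, 0, 0, 0, -0.13, 0.1, 0, 0, 0, 0, 0, -0.13, 0.1, 0, 0, 0, 0, 0, -0.13, 0.1, 0, 0, 0, 0, 0, -0.13, 0.1, 0, 0, 0, 0, 0, -0.13, 0.1, 0, 0, 0, 0, 0, -0.13, 0.1, 0, 0, 0, 0, 0, -0.13, 0.1, 0, 0, 0, 0, 0, -0.13, 0.1, 0, 0, 0, 0, 0, -0.13, 0, 0, 0, 0, 0, 0, -0.13]}}

```text
time: 8.8
position: [0.6097, 0.1291, 0.0398]
tool_rot: [0.981, -0.192, -0.003, 0.0]
ft_force: [-3.5, 0.3, 6.3]
grip_width: 0.0493
grip_force: 2.9
```

```bash
python3 chk.py w6
```

```text
t 8.85 TCP -0.0241 0.032 0.0398 F stage -3.51 -0.79 5.85 yaw -22.121873958336575
holder [[-0.0135, 0.0214], [0.047, 0.0217], [0.0469, -0.0182], [-0.0142, -0.0228]]
```

>>> {"method": "jog_arm", "body": {"motion": [0.05, 0, 0, 0, 0, 0, -0.13, 0.04, 0, 0, 0, 0, 0, -0.13, 0, 0, 0, 0, 0, 0, -0.13]}}

```text
time: 9.22
position: [0.6123, 0.128, 0.0397]
tool_rot: [0.981, -0.192, -0.004, 0.0]
ft_force: [-5.2, 0.7, 6.2]
grip_width: 0.0491
grip_force: 3.6
```

```bash
python3 chk.py w7
```

```text
t 9.275 TCP -0.0213 0.0319 0.0397 F stage -4.85 -1.01 5.63 yaw -22.13666212287062
holder [[-0.0106, 0.0213], [0.0497, 0.0217], [0.0497, -0.0182], [-0.0113, -0.0229]]
```

>>> {"method": "jog_arm", "body": {"motion": [0.05, 0, 0, 0, 0, 0, -0.13, 0.05, 0, 0, 0, 0, 0, -0.13, 0, 0, 0, 0, 0, 0, -0.13]}}

```text
time: 9.65
position: [0.6126, 0.1278, 0.0396]
tool_rot: [0.981, -0.192, -0.008, -0.0]
ft_force: [-10.2, 5.7, 10.0]
grip_width: 0.049
grip_force: 6.5
```

```bash
python3 chk.py w8
```

```text
t 9.7 TCP -0.0209 0.0319 0.0396 F stage -10.81 1.15 10.16 yaw -22.198934720850836
holder [[0.0494, 0.0221], [0.0496, -0.0182], [-0.0111, -0.0236], [-0.0108, 0.0211]]
```

The holder has stalled against the stop and the push force has risen to 11 N. I back off a few mm, then lift.

>>> {"method": "jog_arm", "body": {"motion": [-0.1, 0, 0, 0, 0, 0, -0.13, -0.1, 0, 0, 0, 0, 0, -0.13, -0.05, 0, 0, 0, 0, 0, -0.13, 0, 0, 0, 0, 0, 0, -0.13]}}

```text
time: 10.2
position: [0.6124, 0.1287, 0.0412]
tool_rot: [0.981, -0.192, 0.002, -0.0]
ft_force: [1.1, -3.2, 5.9]
grip_width: 0.0489
grip_force: 2.9
```

```bash
python3 chk.py w9
```

```text
t 10.25 TCP -0.0215 0.0326 0.0412 F stage 2.57 -2.25 5.48 yaw -22.149366977868468
holder [[-0.0103, 0.0214], [0.0497, 0.0217], [0.0496, -0.0183], [-0.011, -0.0226]]
```

>>> {"method": "jog_arm", "body": {"motion": [-0.1, 0, 0, 0, 0, 0, -0.13, -0.05, 0, 0, 0, 0, 0, -0.13, 0, 0, -0.1, 0, 0, 0, -0.13, 0, 0, -0.1, 0, 0, 0, -0.13, 0, 0, -0.15, 0, 0, 0, -0.13, 0, 0, -0.15, 0, 0, 0, -0.13, 0, 0, -0.2, 0, 0, 0, -0.13, 0, 0, -0.5, 0, 0, 0, -0.13, 0, 0, -0.8, 0, 0, 0, -0.13, 0, 0, -0.8, 0, 0, 0, -0.13, -0.5, 0, -0.8, 0, 0, 0, -0.13, -1, 0, 0, 0, 0, 0, -0.13]}}

```text
time: 11.75
position: [0.5521, 0.1541, 0.1878]
tool_rot: [0.981, -0.193, 0.004, -0.001]
ft_force: [0.4, 0.1, -0.8]
grip_width: 0.0493
grip_force: 0.0
```

>>> {"method": "jog_arm", "body": {"motion": [-0.3, 0, 0, 0, 0, 0, -0.13, 0, 0, 0, 0, 0, 0, -0.13, 0, 0, 0, 0, 0, 0, -0.13]}}

```text
time: 12.12
position: [0.5395, 0.1583, 0.1842]
tool_rot: [0.981, -0.192, 0.001, -0.0]
ft_force: [0.3, 0.8, -0.3]
grip_width: 0.0491
grip_force: 0.0
```

```bash
python3 chk.py w10
```

```text
t 12.175 TCP -0.1002 0.0325 0.1842 F stage 0.08 0.28 -0.09 yaw -22.152858998307252
holder [[0.0492, 0.0217], [0.0496, -0.0186], [-0.0101, -0.0207], [-0.0104, 0.0213]]
```

View pics/w10.png

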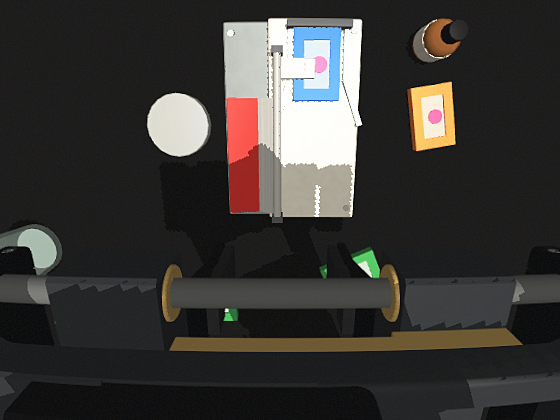

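The holder sits against the stop (314,63) with the jaw across it (298,68). It measures x from -10 to 49.5 mm and is square in the lane. The paddle has risen, the arm is clear, and the neighbouring objects haven't moved.

```bash
python3 -c "
from rig import robot
print(robot.hand_in())"
```

```text
the job is handed in; nothing more can be done
None
```

The blue holder was pushed home against the end stop under the held-open clip, the clip was released onto it, the arm moved clear, and the job was handed in at about 12 s; no verdict was returned.

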